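# Balance a lopsided power module on its sliding handle and tray it

### The job

Lift the lopsided power module by its yellow sliding handle and put it in the blue tray, flat on the tray's floor. Try a small lift first: if one end hangs low, set it down, slide the handle along the rail towards the low end and try again, until it hangs level; do not raise it high or carry it tilted. Lower it gently into the tray, let go, and leave the other things on the bench where they are.

Things in the scene. Friction and masses are not known exactly. Their poses are not given: they have to be found in the camera images.
- module: Power module, loose, 0.4-1 kg: plate 200 (x) x 80 (y) mm with green board; copper toroid on its +x half, black finned heat sink at its -x end, both under 50 mm high; steel rail along x above them, 58-66 mm up. Origin: centre of underside, z up. Weights vary unseen: the balance point lies anywhere from 18 mm off the middle towards the heat sink to 36 mm towards the toroid, about 25 mm up.
- slide (a joint): Place of the handle along the rail, m: 0 at the module's middle, + towards the toroid, -0.065 to 0.065. It starts on the heat-sink side. It slides with 3 N of friction and stays where left; the module, standing on the bench, stays put while the held handle is slid slowly. Setting the module down tilted may drag it some mm.
- swing (a joint): Angle (rad, -0.3 to 0.3, stops) between handle and rail. The handle hinges about module y, 75 mm above the underside; a very weak spring keeps it at 0, square to the rail. With the handle held upright: negative = toroid end hangs low, positive = heat-sink end low. Hung free, tan(angle) is about the off-balance distance / 50 mm.
- tray: Shallow open blue tray, fixed, 260 mm (its x) by 140 mm (its y), 18 mm high, walls and floor 5 mm thick (inside 250 x 130 mm). Origin: centre of its underside; z up.
- handle_grip (a point): Centre of the yellow lifting handle: an upright flat tab 14 mm thick (along module x), 34 mm wide (along module y), 52 mm tall, from 87 to 139 mm above the module's underside; this point is 113 mm above the underside. Nothing else on the module is as high.
- screwdriver: Bystander: screwdriver, 180 mm, red handle, loose, lying. Origin: underside of its middle.
- tub_a: Bystander: black round tub, 66 mm across, 32 mm high, red parts inside, loose. Origin: underside, middle.
- board: Bystander: green circuit board 140 x 90 mm with parts up to 45 mm high, loose. Origin: underside, middle.
- spare_sink: Bystander: bare aluminium finned heat sink 130 x 60 x 30 mm, loose. Origin: underside, middle.
Things that resemble listed ones, but are neither listed nor needed, are in the scene too. Of the things that look like the module, the middle-sized one is meant.

How it is judged:
By the outcome, as a careful person would: the job done as asked, in the order asked, and still so for the second after the job is handed in, with the robot touching nothing.
It also fails if it takes over 64 s, if anything falls off the work surface, if the arm or the gripper's body presses on something with over 40 N, if the wrist force passes 120 N, or if a joint passes its speed limit or range.

### The arm

A 6-joint arm with a two-finger parallel gripper is mounted at the origin on the work surface. World frame = base frame: x ahead of the robot, y to its left, z up, the work surface at z = 0. Lengths are in m, angles in degrees, forces in N, time in s.
With the tool pointing down it reaches from about 0.3 to 0.75 m from the base axis. Payload 8.5 kg.
Tool frame: the origin (TCP) lies between the finger pads; the fingertips stand ahead of it and the grasp point (between the pads) lies 8 mm behind it (env.tcp_to_tips is the z of the fingertips in the tool frame, in m); z points along the fingers, x is the direction in which the jaws open and shut, and the axes are right-handed (so a half turn about z gives the same grasp; the last joint's range is limited). The gripper opens to 85 mm and grips with 20 to 120 N. Pads are 22 mm wide; open, the fingers measure 114 mm over their backs; the gripper's body (76 mm by 85 mm) begins 54 mm behind the grasp point. The pads swing forward as they close: fully open they stand 13 mm farther back than shut.
Start: joints at [-88.024, 21.807, 74.336, -0, 83.858, -12.336], TCP at [0.136, -0.533, 0.242] pointing down, gripper open.
Joint ranges: [-178.18, 178.18], [-50.72, 133.34], [12.68, 142.11], [-81.47, 261.47], [9.98, 163.14], [-165.26, 165.26]. Speed limits (degrees/s): [136.94, 136.94, 180, 180, 180, 180].

### API

Orientations are given as a 3x3 rotation matrix whose columns are the frame's x, y, z axes.
In Python, from rig import observe, viewer, env gives the robot as it stands.
- The arm moves only by the tool jog_arm, never from a script. Its arguments are lists of equal length, an entry for each row: "dr": the turn, a rotation vector about the tool's x, y, z in rad, a list of three; "slide": the shift along the tool's x, y, z in m, a list of three; "gripper": the opening, from -1 (shut) to 1 (fully open), so that 0 is half open. In form: {"dr": [[rx, ry, rz], ...], "slide": [[dx, dy, dz], ...], "gripper": [gripper, ...]}. A call has exactly 10 rows; each row shifts and turns the commanded pose from where the row before left it, along the tool's axes as they then stand; what a row does not reach is not made up. A row lasts 1/10 s, in which the tool goes at most 50 mm and 8.59 degrees, less where a joint would pass 70% of its speed; a pose out of reach is approached as far as the arm can. A call is refused whole if a number of a shift passes 0.05 or a number of a turn 0.15, either way. A call with a gripper value outside its range is refused whole. The fingers move at their own pace and stop on an object; "force" is the grip in N (left out, the last holds). Time passes only in rows, so rows that do not move let the fingers close, or fill a call up. It gives the time, the measured TCP pose, the force and the opening at its end, in the units of the state.
- observe(): the state, without advancing time (a new reading comes with each control period).
- viewer.get_image(name): name is "side" or "top" or "wrist"; returns a dict with "pixels" (420x560x3 uint8, blue, green, red), "camera_matrix" (3x3 intrinsics, pixels), "R" (3x3) and "t" (3): a world point X has camera coordinates R X + t. Camera axes: x right, y down, z forward; pixel columns grow to the right and rows downward; lengths in m; the calibration is good to about 2 mm. A picture is of the moment at which its call begins. There is no depth.
- env.close_job(): hands the job in, once; it reports no verdict.
The state is a dict: "time_s": time; "q": joint angles; "qvel": joint speeds; "joint_efforts": joint torques, N m; "position": TCP position; "tool_rot": TCP orientation; "ft_force": force on the tool from outside, world axes, zero at the start; "wrist_torque": the same for the moment, N m; "grip_width": finger opening in m.
Only numpy, scipy, OpenCV 4.12 (cv2) and the standard library are available. Lean on these libraries where they do the work, as an engineer would, in place of code of your own. Each camera call takes 0.05 s, during which the arm holds its last target.

## Working session

There is one attempt and no reset: what is moved stays moved. The work goes in short steps, Python scripts to look and compute and a tool call to move; the robot and the scene stay as the last step left them, time stands still between calls to the robot, and variables do not carry over. Pictures are saved under pics/ and viewed, and the job is handed in when it is done.

Besides the shell and the picture viewer there is one more tool, called after "Request:" in YAML: its name, and indented under it one key for each argument. jog_arm: Moves the arm, as the interface text tells. Its arguments: {"type":"object","properties":{"dr":{"type":"array","items":{"type":"array","items":{"type":"number"}}},"slide":{"type":"array","items":{"type":"array","items":{"type":"number"}}},"gripper":{"type":"array","items":{"type":"number"}},"force":{"type":"number"}},"required":["dr","slide","gripper"]}

```bash
mkdir -p pics; ls; python3 - <<'E'
from rig import observe, viewer, env
import cv2, numpy as np
s=observe(); print(s['time_s'],s['position'],np.round(s['tool_rot'],3).tolist(),env.tcp_to_tips,s['ft_force'],s['grip_width'])
for n in ['top','side','wrist']:
    d=viewer.get_image(n); cv2.imwrite(f'pics/{n}0.png',d['pixels']); print(n,np.round(d['camera_matrix'],1).tolist(),np.round(d['R'],3).tolist(),np.round(d['t'],3).tolist())
E
```

```text
pics
0.0 [ 0.13595005 -0.53263204  0.24169983] [[0.247, -0.969, -0.0], [-0.969, -0.247, 0.002], [-0.001, -0.0, -1.0]] 0.011 [-0.04356232 -0.28144774 -0.08748925] 0.08553542707973838
top [[507.8, 0.0, 287.5], [0.0, 507.8, 212.0], [0.0, 0.0, 1.0]] [[-0.017, -1.0, 0.02], [-0.997, 0.016, -0.072], [0.071, -0.021, -0.997]] [-0.021, 0.5, 1.482]
side [[411.0, 0.0, 282.1], [0.0, 411.0, 203.0], [0.0, 0.0, 1.0]] [[-0.886, -0.464, -0.011], [-0.34, 0.666, -0.663], [0.315, -0.584, -0.748]] [0.433, 0.234, 1.21]
wrist [[330.2, 0.0, 281.1], [0.0, 330.2, 213.7], [0.0, 0.0, 1.0]] [[0.247, -0.969, -0.001], [-0.929, -0.237, 0.285], [-0.277, -0.07, -0.958]] [-0.55, -0.037, 0.379]
```

View pics/top0.png

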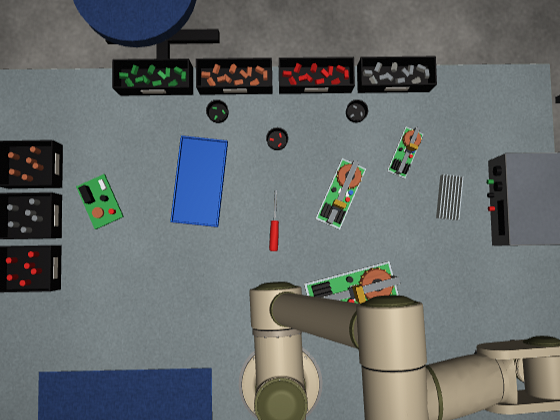

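View pics/side0.png

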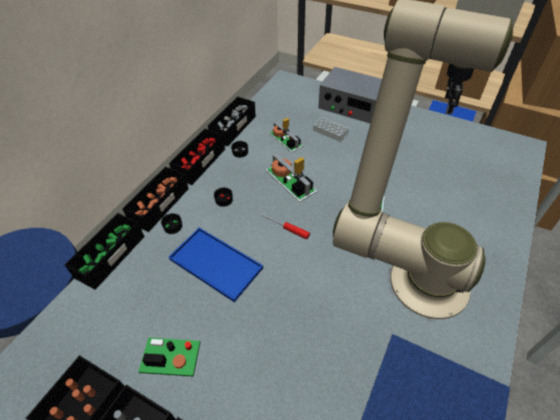

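View pics/wrist0.png

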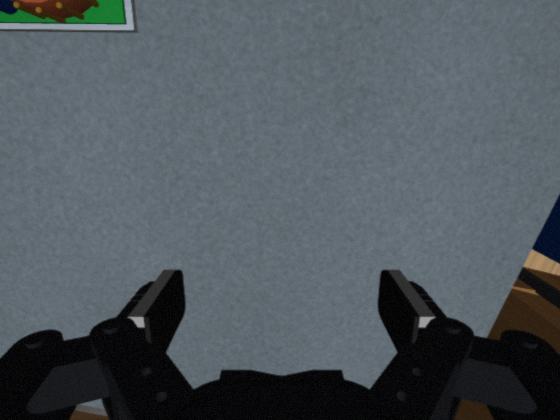

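Three module lookalikes are visible. The middle-sized one appears to be at about (340,193) in the top view, the tray at (200,181), the small one at (405,152), and the big one near the arm. I'll enlarge the crop next.

```bash
cat > h.py <<'E'
import numpy as np, cv2
from rig import observe, viewer, env
def ray(d,u,v,z):
    K,R,t=map(np.array,(d['camera_matrix'],d['R'],d['t']))
    c=-R.T@t; r=R.T@np.linalg.inv(K)@np.array([u,v,1.]); return c+r*(z-c[2])/r[2]
def proj(d,X):
    K,R,t=map(np.array,(d['camera_matrix'],d['R'],d['t'])); p=K@(R@np.array(X)+t); return p[:2]/p[2]
def crop(d,u0,v0,u1,v1,k,name):
    im=d['pixels'][v0:v1,u0:u1]; cv2.imwrite(name,cv2.resize(im,None,fx=k,fy=k,interpolation=cv2.INTER_CUBIC))
E
python3 - <<'E'
from h import *
d=viewer.get_image('top'); crop(d,300,145,380,240,6,'pics/t1.png'); crop(d,160,125,240,235,5,'pics/t2.png')
d=viewer.get_image('side'); crop(d,250,140,330,210,8,'pics/s1.png')
E
```

```text
(no output)
```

View pics/t1.png

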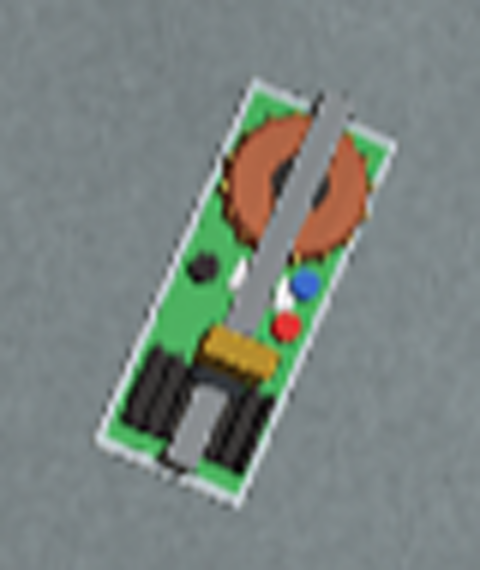

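View pics/t2.png

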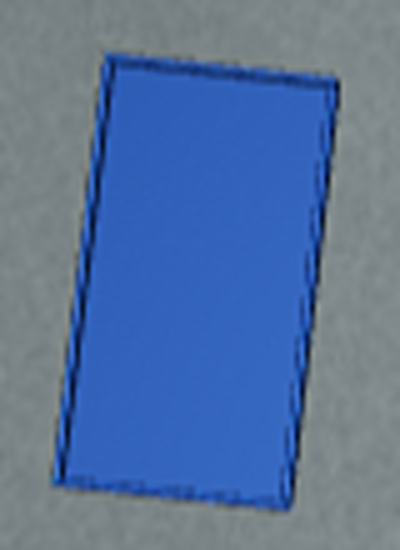

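View pics/s1.png

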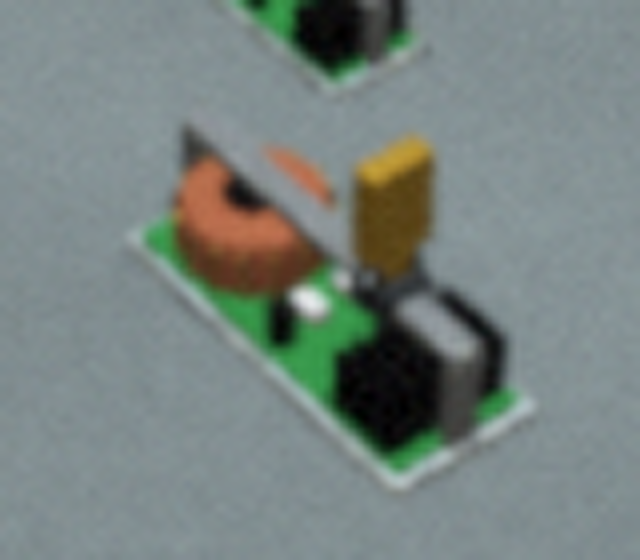

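```bash
python3 - <<'E'
from h import *
d=viewer.get_image('top'); s=viewer.get_image('side')
o=np.array([300,145]); P=[ray(d,*(o+np.array(p)/6),.004) for p in [(255,80),(395,147),(240,505),(98,440)]]
P=np.array(P); print(P.round(4)); L=[np.linalg.norm(P[i]-P[(i+1)%4]) for i in range(4)]; print(np.round(L,4), P.mean(0))
ax=(P[0]+P[1]-P[2]-P[3]); print('mod ang',np.degrees(np.arctan2(ax[1],ax[0])))
c=P.mean(0); a=ax/np.linalg.norm(ax)
o=np.array([160,125]); T=np.array([ray(d,*(o+np.array(p)/5),.018) for p in [(105,53),(340,80),(291,511),(52,487)]])
print(T.round(4),[np.round(np.linalg.norm(T[i]-T[(i+1)%4]),4) for i in range(4)],T.mean(0)); ax=T[0]+T[1]-T[2]-T[3]; print('tray ang',np.degrees(np.arctan2(ax[1],ax[0])))
# project side corners check, and handle
y=np.array([-a[1],a[0],0]);c[2]=0
for sl in (-.02,-.03,-.04,-.05):
    print(sl,[ ((proj(d,c+a*(sl+i*.007)+y*j*.017+[0,0,.139])-[300,145])*6).round(0).tolist() for i,j in((1,1),(1,-1),(-1,-1),(-1,1))],
     [ ((proj(s,c+a*(sl+i*.007)+y*j*.017+[0,0,.139])-[250,140])*8).round(0).tolist() for i,j in((1,1),(1,-1),(-1,-1),(-1,1))])
print([((proj(s,p)-[250,140])*8).round(0).tolist() for p in P])
E
```

```text
[[ 0.6602 -0.1975  0.004 ]
 [ 0.6253 -0.2671  0.004 ]
 [ 0.447  -0.1847  0.004 ]
 [ 0.4805 -0.1147  0.004 ]]
[0.0778 0.1964 0.0776 0.1979] [ 0.55323772 -0.19101751  0.004     ]
mod ang -24.77069523062912
[[0.7327 0.2841 0.018 ]
 [0.7146 0.1448 0.018 ]
 [0.4583 0.1758 0.018 ]
 [0.4747 0.3157 0.018 ]] [np.float64(0.1405), np.float64(0.2582), np.float64(0.1409), np.float64(0.2599)] [0.59505411 0.2301044  0.018     ]
tray ang -6.950554283367846
-0.02 [[239.0, 271.0], [307.0, 301.0], [295.0, 329.0], [227.0, 299.0]] [[314.0, 127.0], [377.0, 93.0], [398.0, 110.0], [335.0, 144.0]]
-0.03 [[230.0, 291.0], [299.0, 321.0], [287.0, 349.0], [218.0, 319.0]] [[329.0, 139.0], [392.0, 105.0], [413.0, 123.0], [350.0, 157.0]]
-0.04 [[222.0, 311.0], [290.0, 341.0], [278.0, 369.0], [209.0, 339.0]] [[344.0, 152.0], [407.0, 118.0], [428.0, 136.0], [365.0, 170.0]]
-0.05 [[213.0, 331.0], [281.0, 361.0], [269.0, 389.0], [201.0, 359.0]] [[359.0, 165.0], [422.0, 131.0], [443.0, 148.0], [380.0, 183.0]]
[[126.0, 236.0], [262.0, 168.0], [533.0, 405.0], [395.0, 484.0]]
```

Request:
jog_arm:
  dr:
    - [0,0,-0.06]
    - [0,0,-0.1]
    - [0,0,-0.1]
    - [0,0,-0.1]
    - [0,0,-0.1]
    - [0,0,-0.1]
    - [0,0,-0.1]
    - [0,0,-0.1]
    - [0,0,-0.08]
    - [0,0,-0.048]
  slide:
    - [0,0,0]
    - [0,0,0]
    - [0,0,0]
    - [0,0,0]
    - [0,0,0]
    - [0,0,0]
    - [0,0,0]
    - [0,0,0]
    - [0,0,0]
    - [0,0,0]
  gripper: [1,1,1,1,1,1,1,1,1,1]

```text
time_s: 1.35
position: [0.136, -0.5329, 0.2423]
tool_rot: [[0.909, -0.417, 0.0], [-0.417, -0.909, 0.0], [-0.0, -0.0, -1.0]]
ft_force: [-0.3, -0.3, 0.2]
grip_width: 0.0851
```

```bash
cat >> h.py <<'E'
def to(target):
    s=observe(); R=np.array(s['tool_rot']); p=np.array(s['position'])
    print('t',s['time_s'],'p',p.round(4),'ang',np.degrees(np.arctan2(R[1,0],R[0,0])).round(2),'zax',R[:,2].round(4),'F',np.round(s['ft_force'],2),'M',np.round(s['wrist_torque'],3),'w',round(s['grip_width'],4))
    print('slide',(R.T@(np.array(target)-p)).round(4))
E
python3 -c "
from h import *
to([.5106,-.1713,.242])"
```

```text
t 1.35 p [ 0.136  -0.5329  0.2423] ang -24.64 zax [ 1.e-04  1.e-04 -1.e+00] F [-0.26 -0.34  0.23] M [ 0.042 -0.008 -0.032] w 0.0851
slide [ 1.897e-01 -4.849e-01  3.000e-04]
```

Request:
jog_arm:
  dr:
    - [0,0,0]
    - [0,0,0]
    - [0,0,0]
    - [0,0,0]
    - [0,0,0]
    - [0,0,0]
    - [0,0,0]
    - [0,0,0]
    - [0,0,0]
    - [0,0,0]
  slide:
    - [0.004,-0.01,0]
    - [0.008,-0.02,0]
    - [0.011,-0.028,0]
    - [0.011,-0.028,0]
    - [0.011,-0.028,0]
    - [0.011,-0.028,0]
    - [0.011,-0.028,0]
    - [0.011,-0.028,0]
    - [0.011,-0.028,0]
    - [0.011,-0.028,0]
  gripper: [1,1,1,1,1,1,1,1,1,1]

```text
time_s: 2.35
position: [0.3343, -0.3426, 0.2424]
tool_rot: [[0.907, -0.421, 0.0], [-0.421, -0.907, 0.0], [0.0, -0.0, -1.0]]
ft_force: [-0.2, -0.6, -0.5]
grip_width: 0.0854
```

Request:
jog_arm:
  dr:
    - [0,0,0]
    - [0,0,0]
    - [0,0,0]
    - [0,0,0]
    - [0,0,0]
    - [0,0,0]
    - [0,0,0]
    - [0,0,0]
    - [0,0,0]
    - [0,0,0]
  slide:
    - [0.011,-0.028,0]
    - [0.011,-0.028,0]
    - [0.011,-0.028,0]
    - [0.011,-0.028,0]
    - [0.011,-0.028,0]
    - [0.011,-0.028,0]
    - [0.01,-0.025,0]
    - [0.008,-0.02,0]
    - [0.004,-0.011,0]
    - [0,0,0]
  gripper: [1,1,1,1,1,1,1,1,1,1]

```text
time_s: 3.35
position: [0.5076, -0.1768, 0.2422]
tool_rot: [[0.908, -0.419, -0.0], [-0.419, -0.908, 0.0], [-0.0, -0.0, -1.0]]
ft_force: [-0.0, 0.5, -0.1]
grip_width: 0.0857
```

```bash
python3 -c "
from h import *
to([.5106,-.1713,.242])
for n in ('wrist','side','top'):
  d=viewer.get_image(n); cv2.imwrite('pics/'+n+'2.png',d['pixels'])"
```

```text
t 3.35 p [ 0.5076 -0.1768  0.2422] ang -24.75 zax [-1.e-04  2.e-04 -1.e+00] F [-0.01  0.52 -0.08] M [-0.014 -0.002  0.028] w 0.0857
slide [ 0.0005 -0.0062  0.0002]
```

View pics/wrist2.png

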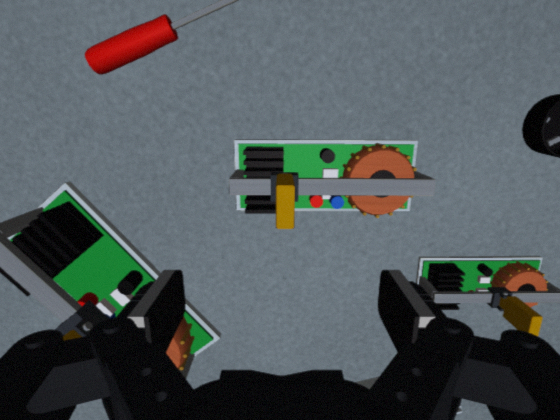

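View pics/side2.png

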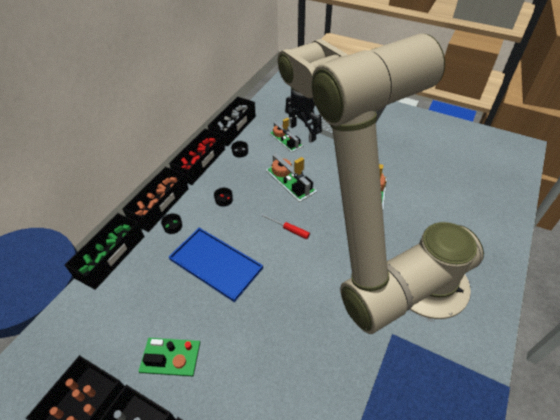

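```bash
python3 -c "
from h import *
to([.5106,-.1713,.242])
d=viewer.get_image('wrist'); s=viewer.get_image('side')
c=np.array([.5532,-.191,0]);a=np.array([.908,-.419,0]);y=np.array([.419,.908,0])
for sl in(-.045,-.05): print(sl,[proj(d,c+sl*a+[0,0,z]).round(1) for z in(.087,.139)])
print([proj(d,c+i*a*.1+y*j*.04+[0,0,.004]).round(0) for i in(1,-1) for j in (1,-1)])
print(proj(s,observe()['position']))
crop(d,210,120,460,300,3,'pics/w3.png')"
```

```text
t 3.5 p [ 0.5066 -0.1784  0.2423] ang -24.86 zax [-3.e-04 -1.e-04 -1.e+00] F [ 0.27  0.32 -0.31] M [-0.043 -0.041  0.04 ] w 0.0855
slide [ 0.0006 -0.0081  0.0003]
-0.045 [array([283.9, 190.4]), array([284.4, 205.8])]
-0.05 [array([278.3, 190.4]), array([277.7, 205.8])]
[array([416., 138.]), array([408., 208.]), array([233., 138.]), array([236., 208.])]
[302.38400813 133.63388338]
```

View pics/w3.png

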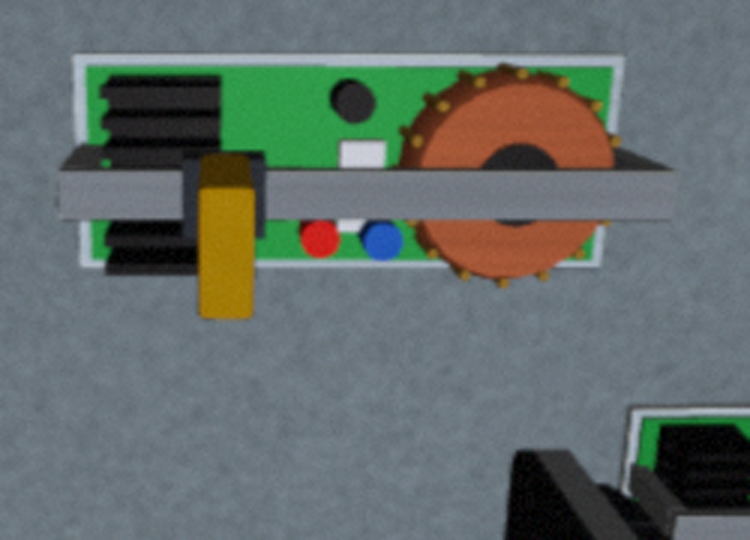

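Request:
jog_arm:
  dr:
    - [0,0,0]
    - [0,0,0]
    - [0,0,0]
    - [0,0,0]
    - [0,0,0]
    - [0,0,0]
    - [0,0,0]
    - [0,0,0]
    - [0,0,0]
    - [0,0,0]
  slide:
    - [0.002,-0.004,0]
    - [0.001,-0.004,0]
    - [0,0,0.01]
    - [0,0,0.02]
    - [0,0,0.025]
    - [0,0,0.025]
    - [0,0,0.02]
    - [0,0,0.015]
    - [0,0,0.01]
    - [0,0,0.005]
  gripper: [1,1,1,1,1,1,1,1,1,1]

```text
time_s: 4.6
position: [0.5129, -0.1717, 0.1112]
tool_rot: [[0.908, -0.42, -0.001], [-0.42, -0.908, 0.001], [-0.001, -0.0, -1.0]]
ft_force: [-0.4, 0.5, -0.2]
grip_width: 0.0854
```

```bash
python3 -c "
from h import *
to([.5128,-.1724,.112])
d=viewer.get_image('wrist'); cv2.imwrite('pics/w4.png',d['pixels'])
d=viewer.get_image('side'); crop(d,240,80,360,210,5,'pics/s4.png')"
```

```text
t 4.6 p [ 0.5129 -0.1717  0.1112] ang -24.81 zax [-1.3e-03  7.0e-04 -1.0e+00] F [-0.37  0.49 -0.2 ] M [ 0.016 -0.059 -0.002] w 0.0854
slide [ 0.0002  0.0007 -0.0008]
```

View pics/w4.png

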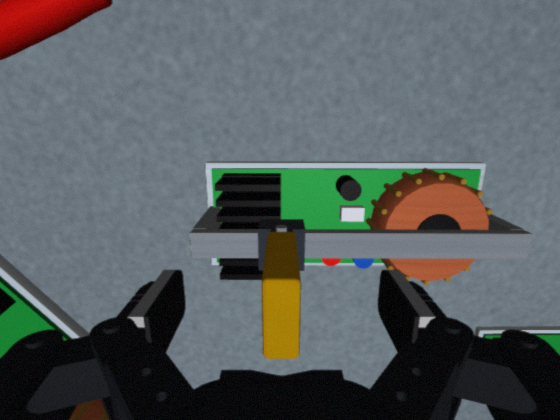

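View pics/s4.png

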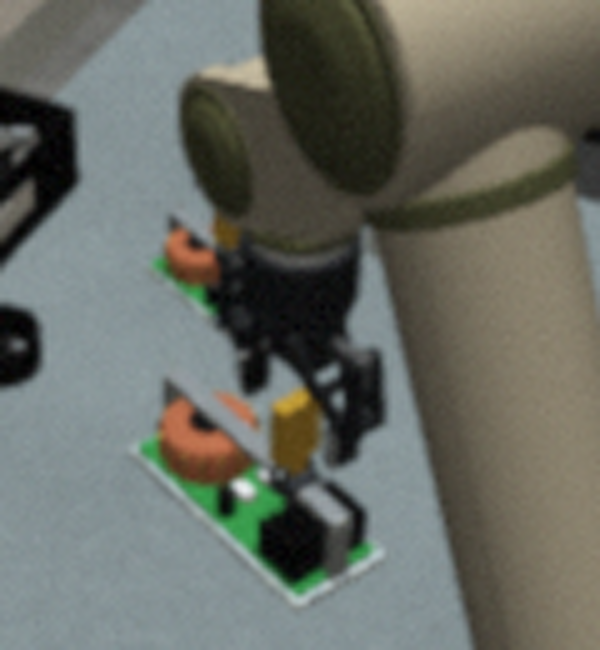

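```bash
python3 -c "
from h import *
d=viewer.get_image('wrist'); s=observe();R=np.array(s['tool_rot']);p=np.array(s['position'])
for y in(-.017,0,.017): print(y,proj(d,p+R@[0,y,.1112-.139]).round(0),proj(d,p+R@[0,y,.1112-.087]).round(0))
print('pad corners', [proj(d,p+R@[.042,y,z]).round(0) for y in(-.011,.011) for z in(.011,-.002,-.03)])
d=viewer.get_image('top');crop(d,300,100,420,240,4,'pics/t4.png')
"
```

```text
-0.017 [281. 281.] [281. 231.]
0 [281. 323.] [281. 262.]
0.017 [281. 361.] [281. 291.]
pad corners [array([371., 252.]), array([379., 264.]), array([402., 299.]), array([368., 294.]), array([375., 309.]), array([396., 352.])]
```

View pics/t4.png

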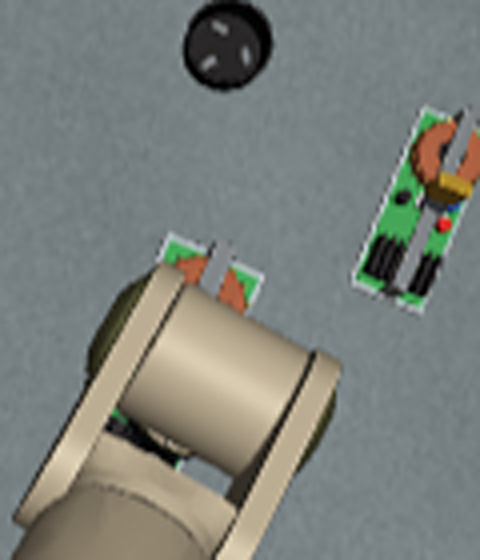

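The handle is centred between the pads, with its top face at u≈281, v 278–357, against a prediction of 281–361. Closing now.

Request:
jog_arm:
  dr:
    - [0,0,0]
    - [0,0,0]
    - [0,0,0]
    - [0,0,0]
    - [0,0,0]
    - [0,0,0]
    - [0,0,0]
    - [0,0,0]
    - [0,0,0]
    - [0,0,0]
  slide:
    - [0,0,0]
    - [0,0,0]
    - [0,0,0]
    - [0,0,0]
    - [0,0,0]
    - [0,0,0]
    - [0,0,0]
    - [0,0,0]
    - [0,0,0]
    - [0,0,0]
  gripper: [0.4,0,-0.3,-0.6,-1,-1,-1,-1,-1,-1]
  force: 60

```text
time_s: 5.8
position: [0.5133, -0.1719, 0.1125]
tool_rot: [[0.908, -0.42, 0.0], [-0.42, -0.908, -0.0], [0.0, 0.0, -1.0]]
ft_force: [-2.0, 0.5, 5.8]
grip_width: 0.0134
```

```bash
python3 -c "
from h import *
to([.5128,-.1724,.112])
d=viewer.get_image('wrist'); cv2.imwrite('pics/w5.png',d['pixels'])"
```

```text
t 5.8 p [ 0.5133 -0.1719  0.1125] ang -24.81 zax [ 0.e+00 -1.e-04 -1.e+00] F [-2.01  0.53  5.84] M [ 0.199  0.316 -0.012] w 0.0134
slide [-0.0002  0.0006  0.0005]
```

View pics/w5.png

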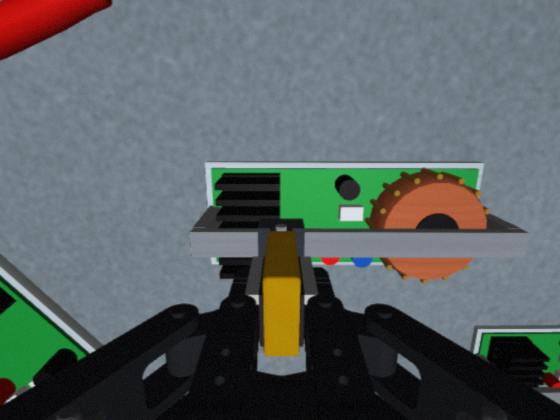

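Gripped at width 13.4 mm. Next is a small trial lift of 6 mm.

Request:
jog_arm:
  dr:
    - [0,0,0]
    - [0,0,0]
    - [0,0,0]
    - [0,0,0]
    - [0,0,0]
    - [0,0,0]
    - [0,0,0]
    - [0,0,0]
    - [0,0,0]
    - [0,0,0]
  slide:
    - [0,0,-0.001]
    - [0,0,-0.001]
    - [0,0,-0.001]
    - [0,0,-0.001]
    - [0,0,-0.001]
    - [0,0,-0.001]
    - [0,0,-0.001]
    - [0,0,0]
    - [0,0,0]
    - [0,0,0]
  gripper: [-1,-1,-1,-1,-1,-1,-1,-1,-1,-1]

```text
time_s: 6.85
position: [0.5132, -0.1719, 0.1193]
tool_rot: [[0.908, -0.42, -0.0], [-0.42, -0.908, 0.0], [-0.0, -0.0, -1.0]]
ft_force: [0.7, -0.0, -6.5]
grip_width: 0.0131
```

```bash
python3 -c "
from h import *
to([.5128,-.1724,.112])
d=viewer.get_image('wrist'); cv2.imwrite('pics/w6.png',d['pixels'])
d=viewer.get_image('side'); crop(d,240,130,340,210,7,'pics/s6.png')"
```

```text
t 6.85 p [ 0.5132 -0.1719  0.1193] ang -24.81 zax [-2.e-04  1.e-04 -1.e+00] F [ 0.74 -0.01 -6.49] M [-0.079 -0.125 -0.02 ] w 0.0131
slide [-0.0001  0.0006  0.0073]
```

View pics/w6.png

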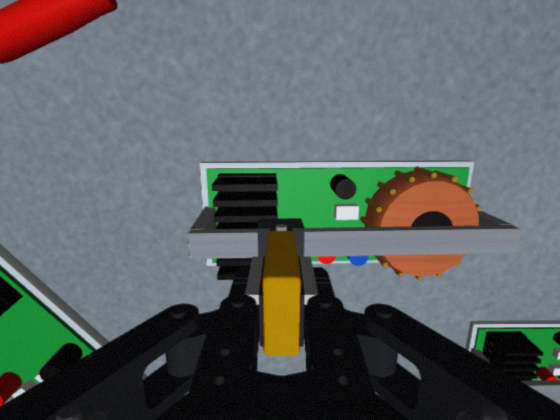

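View pics/s6.png

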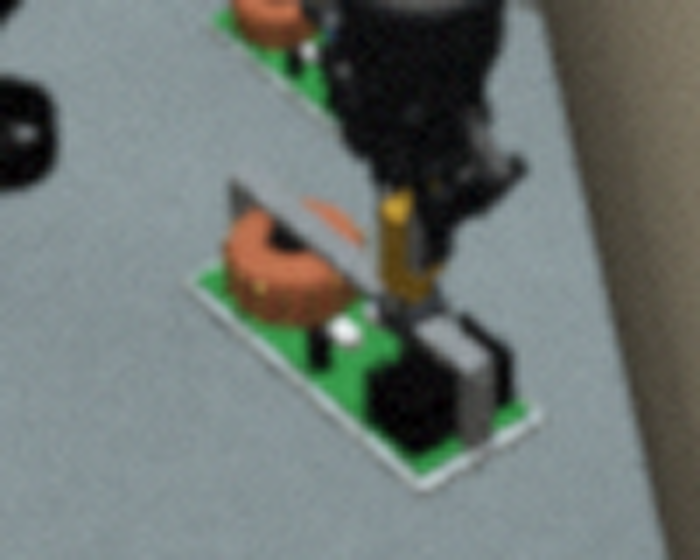

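The toroid end stays down: in the side crop the heat-sink edge has lifted while the toroid corner at (190,283) is still on the bench. The load of about 6.5 N suggests a balance point slightly off the middle. I'll set it down and slide the handle 39 mm towards the toroid.

Request:
jog_arm:
  dr:
    - [0,0,0]
    - [0,0,0]
    - [0,0,0]
    - [0,0,0]
    - [0,0,0]
    - [0,0,0]
    - [0,0,0]
    - [0,0,0]
    - [0,0,0]
    - [0,0,0]
  slide:
    - [0,0,0.001]
    - [0,0,0.001]
    - [0,0,0.001]
    - [0,0,0.001]
    - [0,0,0.001]
    - [0,0,0.001]
    - [0,0,0.0008]
    - [0,0,0]
    - [0,0,0]
    - [0,0,0]
  gripper: [-1,-1,-1,-1,-1,-1,-1,-1,-1,-1]

```text
time_s: 7.95
position: [0.5133, -0.1719, 0.1126]
tool_rot: [[0.908, -0.42, 0.0], [-0.42, -0.908, -0.0], [0.0, -0.0, -1.0]]
ft_force: [-1.2, 0.8, -3.7]
grip_width: 0.0133
```

Request:
jog_arm:
  dr:
    - [0,0,0]
    - [0,0,0]
    - [0,0,0]
    - [0,0,0]
    - [0,0,0]
    - [0,0,0]
    - [0,0,0]
    - [0,0,0]
    - [0,0,0]
    - [0,0,0]
  slide:
    - [0.001,0,0]
    - [0.002,0,0]
    - [0.002,0,0]
    - [0.002,0,0]
    - [0.002,0,0]
    - [0.002,0,0]
    - [0.002,0,0]
    - [0.002,0,0]
    - [0.002,0,0]
    - [0.002,0,0]
  gripper: [-1,-1,-1,-1,-1,-1,-1,-1,-1,-1]

```text
time_s: 8.95
position: [0.5307, -0.18, 0.1126]
tool_rot: [[0.908, -0.42, 0.0], [-0.42, -0.908, -0.0], [0.0, 0.0, -1.0]]
ft_force: [-3.1, 1.4, -0.8]
grip_width: 0.0136
```

```bash
python3 -c "
from h import *
to([.5128,-.1724,.112])
d=viewer.get_image('wrist'); cv2.imwrite('pics/w7.png',d['pixels'])"
```

```text
t 8.95 p [ 0.5307 -0.18    0.1126] ang -24.81 zax [ 1.e-04 -0.e+00 -1.e+00] F [-3.07  1.37 -0.85] M [0.283 0.517 0.023] w 0.0136
slide [-0.0194  0.0006  0.0006]
```

View pics/w7.png

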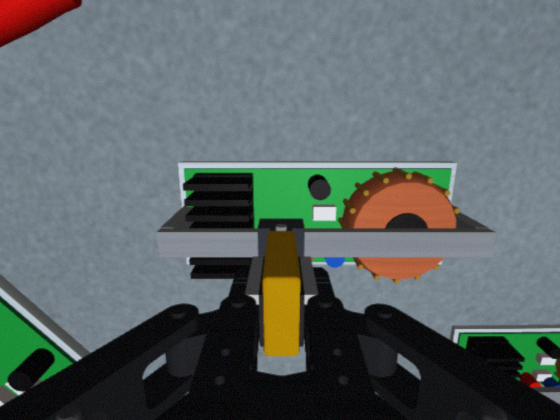

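Request:
jog_arm:
  dr:
    - [0,0,0]
    - [0,0,0]
    - [0,0,0]
    - [0,0,0]
    - [0,0,0]
    - [0,0,0]
    - [0,0,0]
    - [0,0,0]
    - [0,0,0]
    - [0,0,0]
  slide:
    - [0.002,0,0]
    - [0.002,0,0]
    - [0.0025,0,0]
    - [0.0025,0,0]
    - [0.0025,0,0]
    - [0.0025,0,0]
    - [0.0025,0,0]
    - [0.002,0,0]
    - [0.001,0,0]
    - [0,0,0]
  gripper: [-1,-1,-1,-1,-1,-1,-1,-1,-1,-1]

```text
time_s: 10.0
position: [0.5485, -0.1882, 0.1126]
tool_rot: [[0.908, -0.42, 0.001], [-0.42, -0.908, -0.0], [0.001, 0.0, -1.0]]
ft_force: [-2.1, 0.9, -1.1]
grip_width: 0.0136
```

Request:
jog_arm:
  dr:
    - [0,0,0]
    - [0,0,0]
    - [0,0,0]
    - [0,0,0]
    - [0,0,0]
    - [0,0,0]
    - [0,0,0]
    - [0,0,0]
    - [0,0,0]
    - [0,0,0]
  slide:
    - [0,0,-0.001]
    - [0,0,-0.0015]
    - [0,0,-0.002]
    - [0,0,-0.002]
    - [0,0,-0.0015]
    - [0,0,-0.001]
    - [0,0,-0.001]
    - [0,0,0]
    - [0,0,0]
    - [0,0,0]
  gripper: [-1,-1,-1,-1,-1,-1,-1,-1,-1,-1]

```text
time_s: 11.0
position: [0.5481, -0.188, 0.1225]
tool_rot: [[0.908, -0.42, -0.0], [-0.42, -0.908, 0.0], [-0.0, -0.0, -1.0]]
ft_force: [0.0, 0.3, -7.6]
grip_width: 0.0132
```

```bash
python3 -c "
from h import *
to([.5128,-.1724,.112])
d=viewer.get_image('wrist'); cv2.imwrite('pics/w8.png',d['pixels'])
d=viewer.get_image('side'); crop(d,240,130,340,210,7,'pics/s8.png')"
```

```text
t 11.0 p [ 0.5481 -0.188   0.1225] ang -24.81 zax [-4.e-04  2.e-04 -1.e+00] F [ 0.02  0.27 -7.6 ] M [ 0.093  0.131 -0.007] w 0.0132
slide [-0.0385  0.0007  0.0105]
```

View pics/w8.png

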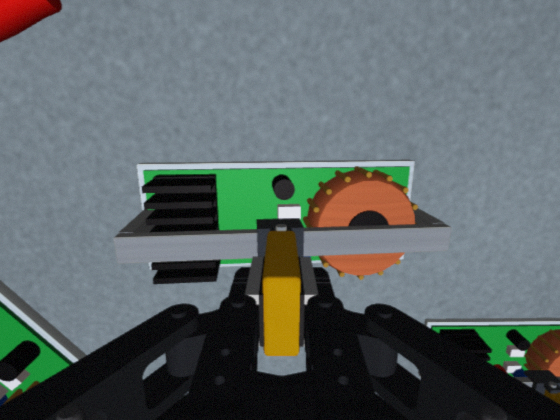

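View pics/s8.png

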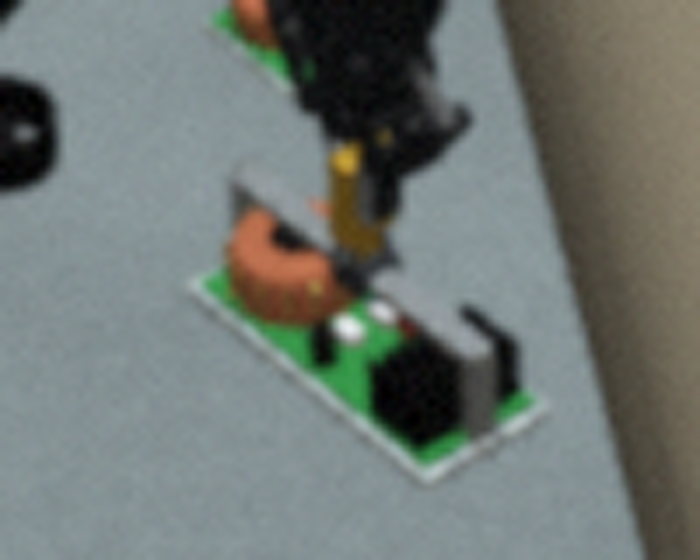

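Still toroid end low: in the wrist view the rail looks taller at its left end (30 px) than its right (24 px). I'll set it down and slide another 18 mm.

Request:
jog_arm:
  dr:
    - [0,0,0]
    - [0,0,0]
    - [0,0,0]
    - [0,0,0]
    - [0,0,0]
    - [0,0,0]
    - [0,0,0]
    - [0,0,0]
    - [0,0,0]
    - [0,0,0]
  slide:
    - [0,0,0.001]
    - [0,0,0.0015]
    - [0,0,0.0015]
    - [0,0,0.0015]
    - [0,0,0.0015]
    - [0,0,0.001]
    - [0,0,0.001]
    - [0,0,0.001]
    - [0,0,0]
    - [0,0,0]
  gripper: [-1,-1,-1,-1,-1,-1,-1,-1,-1,-1]

```text
time_s: 12.1
position: [0.5482, -0.1881, 0.1126]
tool_rot: [[0.908, -0.42, 0.0], [-0.42, -0.908, -0.0], [0.0, 0.0, -1.0]]
ft_force: [-1.3, 0.8, -5.6]
grip_width: 0.0134
```

Request:
jog_arm:
  dr:
    - [0,0,0]
    - [0,0,0]
    - [0,0,0]
    - [0,0,0]
    - [0,0,0]
    - [0,0,0]
    - [0,0,0]
    - [0,0,0]
    - [0,0,0]
    - [0,0,0]
  slide:
    - [0.001,0,0]
    - [0.002,0,0]
    - [0.002,0,0]
    - [0.0025,0,0]
    - [0.0025,0,0]
    - [0.0025,0,0]
    - [0.0025,0,0]
    - [0.002,0,0]
    - [0.001,0,0]
    - [0,0,0]
  gripper: [-1,-1,-1,-1,-1,-1,-1,-1,-1,-1]

```text
time_s: 13.1
position: [0.5648, -0.1957, 0.1126]
tool_rot: [[0.908, -0.42, 0.001], [-0.42, -0.908, -0.0], [0.001, -0.0, -1.0]]
ft_force: [-1.6, 1.4, -3.2]
grip_width: 0.0133
```

```bash
python3 -c "
from h import *
to([.5128,-.1724,.112])
d=viewer.get_image('wrist'); cv2.imwrite('pics/w9.png',d['pixels'])"
```

```text
t 13.1 p [ 0.5648 -0.1957  0.1126] ang -24.81 zax [ 6.e-04 -3.e-04 -1.e+00] F [-1.61  1.39 -3.23] M [0.144 0.334 0.018] w 0.0133
slide [-0.057   0.0006  0.0006]
```

Request:
jog_arm:
  dr:
    - [0,0,0]
    - [0,0,0]
    - [0,0,0]
    - [0,0,0]
    - [0,0,0]
    - [0,0,0]
    - [0,0,0]
    - [0,0,0]
    - [0,0,0]
    - [0,0,0]
  slide:
    - [0,0,-0.001]
    - [0,0,-0.0015]
    - [0,0,-0.002]
    - [0,0,-0.002]
    - [0,0,-0.002]
    - [0,0,-0.002]
    - [0,0,-0.0015]
    - [0,0,0]
    - [0,0,0]
    - [0,0,0]
  gripper: [-1,-1,-1,-1,-1,-1,-1,-1,-1,-1]

```text
time_s: 14.15
position: [0.5644, -0.1955, 0.1244]
tool_rot: [[0.908, -0.42, -0.0], [-0.42, -0.908, 0.0], [-0.0, -0.0, -1.0]]
ft_force: [1.1, -0.6, -8.0]
grip_width: 0.0135
```

```bash
python3 -c "
from h import *
to([.5128,-.1724,.112])
d=viewer.get_image('wrist'); cv2.imwrite('pics/w10.png',d['pixels'])
d=viewer.get_image('side'); crop(d,240,130,340,210,7,'pics/s10.png')"
```

```text
t 14.15 p [ 0.5644 -0.1955  0.1244] ang -24.81 zax [-3.e-04  2.e-04 -1.e+00] F [ 1.11 -0.63 -8.  ] M [-0.01   0.044 -0.03 ] w 0.0135
slide [-0.0566  0.0007  0.0125]
```

View pics/w9.png

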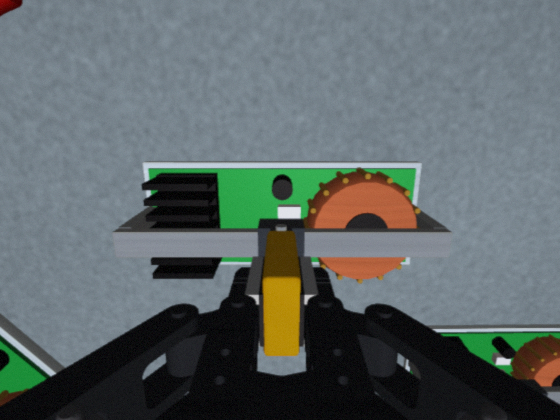

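View pics/w10.png

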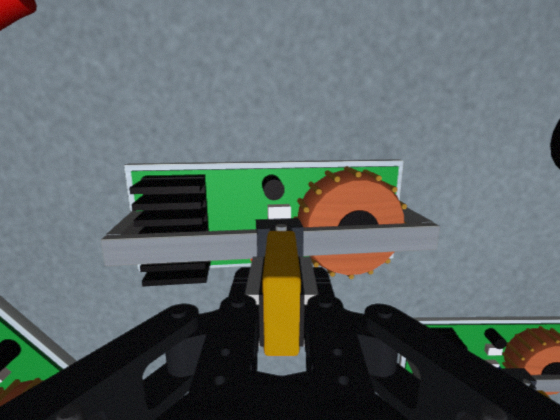

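View pics/s10.png

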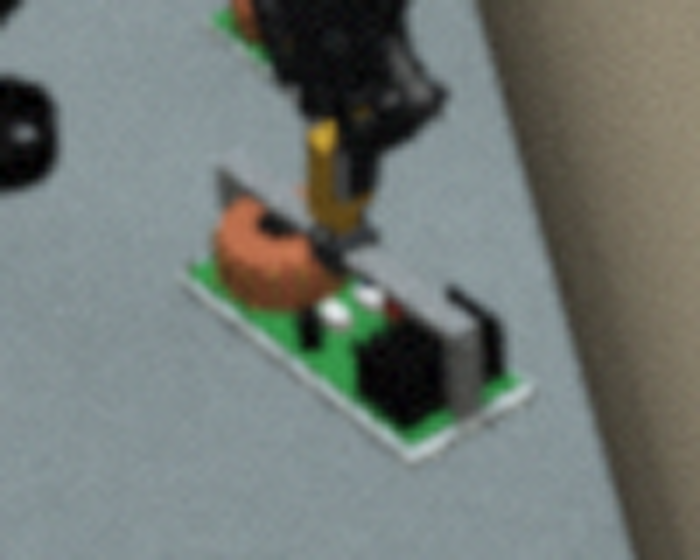

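```bash
python3 - <<'E'
import cv2,numpy as np
for n in ('w9','w10'):
    im=cv2.imread(f'pics/{n}.png')
    L=im[145:290,100:230];R=im[145:290,340:470]
    cv2.imwrite(f'pics/{n}c.png',cv2.resize(np.hstack([L,R]),None,fx=3,fy=3,interpolation=cv2.INTER_CUBIC))
E
```

```text
(no output)
```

View pics/w9c.png

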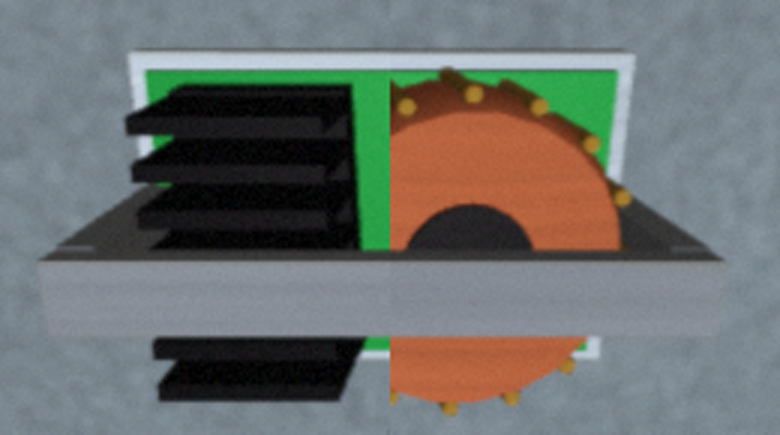

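View pics/w10c.png

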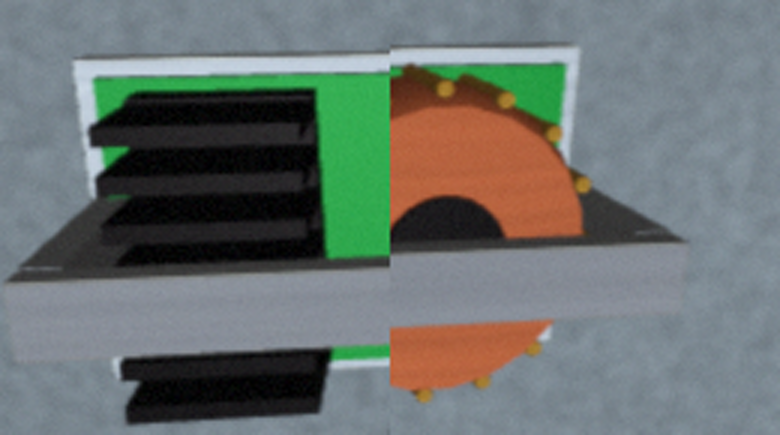

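```bash
cat > tilt.py <<'E'
from h import *
from scipy.optimize import least_squares
d=viewer.get_image('wrist'); s=observe(); Rt=np.array(s['tool_rot']); p=np.array(s['position'])
K=np.array(d['camera_matrix']); Rc=np.array(d['R'])@Rt; tc=np.array(d['R'])@p+np.array(d['t'])
def pj(X): q=(K@(Rc@X.T+tc[:,None])).T; return q[:,:2]/q[:,2:]
# tool coords: x=module x, y=-module y, z down
def model(sl,th,dy,dz,Lr,wr,zp):
    P=np.array([[-.1,.04,zp],[.1,.04,zp],[-Lr,wr,.066],[Lr,wr,.066],[-Lr,-wr,.066],[Lr,-wr,.066]])
    x=P[:,0]-sl; z=P[:,2]-.075; c,n=np.cos(th),np.sin(th)
    # th<0: +x end low
    X=x*c-z*n; Z=x*n+z*c
    return pj(np.c_[X,-P[:,1]+dy,dz-Z])
w9=[(143,162.3),(421.3,163),(112.7,232),(451.7,231.7),(115,256.7),(449.3,256.7)]
w10=[(125.3,165.7),(403,160.7),(101.7,238.7),(439.3,225),(104.7,265),(437.3,248.7)]
def fitall(ims):
    n=len(ims)
    f=lambda v: np.concatenate([(model(v[4+3*i],v[5+3*i],v[6+3*i],*v[:4])-np.array(im)).ravel() for i,im in enumerate(ims)]+[[(v[3]-.004)*2000,(v[0]-.0375)*300]])
    r=least_squares(f,[.0375,.1,.005,.004]+[0,0,0]*n,x_scale=.01); return r
if __name__=='__main__':
    r=fitall([w9,w10]); print(r.x.round(4),r.fun.round(1),r.cost)
E
python3 tilt.py
```

```text
[ 3.750e-02  9.770e-02  7.700e-03  4.700e-03 -7.000e-04  8.000e-04
 -1.000e-04 -8.000e-04 -1.181e-01 -2.000e-04] [ 0.9 -0.8 -1.1 -1.5 -0.6  0.3  0.7  0.7  0.9  0.3 -0.8  0.4  0.5 -1.9
 -0.8 -1.3 -0.7  0.8  0.8  0.8  0.6  0.5 -0.6  0.6  1.4  0. ] 10.023938777801137
```

The fit gives slide -0.001 and tilt -0.118. The toroid edge is still on the bench, and the last slide dragged the module because it was not fully set down. I'll lower it fully this time.

Request:
jog_arm:
  dr:
    - [0,0,0]
    - [0,0,0]
    - [0,0,0]
    - [0,0,0]
    - [0,0,0]
    - [0,0,0]
    - [0,0,0]
    - [0,0,0]
    - [0,0,0]
    - [0,0,0]
  slide:
    - [0,0,0.001]
    - [0,0,0.002]
    - [0,0,0.002]
    - [0,0,0.002]
    - [0,0,0.0015]
    - [0,0,0.0015]
    - [0,0,0.001]
    - [0,0,0.001]
    - [0,0,0.001]
    - [0,0,0]
  gripper: [-1,-1,-1,-1,-1,-1,-1,-1,-1,-1]

```text
time_s: 15.3
position: [0.5649, -0.1958, 0.1125]
tool_rot: [[0.908, -0.42, 0.002], [-0.42, -0.908, -0.001], [0.002, 0.0, -1.0]]
ft_force: [-3.0, 1.2, 2.3]
grip_width: 0.0135
```

Request:
jog_arm:
  dr:
    - [0,0,0]
    - [0,0,0]
    - [0,0,0]
    - [0,0,0]
    - [0,0,0]
    - [0,0,0]
    - [0,0,0]
    - [0,0,0]
    - [0,0,0]
    - [0,0,0]
  slide:
    - [0.001,0,0.0003]
    - [0.0015,0,0.0002]
    - [0.0015,0,0]
    - [0.0015,0,0]
    - [0.0015,0,0]
    - [0.0015,0,0]
    - [0.0015,0,0]
    - [0.001,0,0]
    - [0.001,0,0]
    - [0,0,0]
  gripper: [-1,-1,-1,-1,-1,-1,-1,-1,-1,-1]

```text
time_s: 16.3
position: [0.5762, -0.201, 0.1125]
tool_rot: [[0.908, -0.42, 0.003], [-0.42, -0.908, -0.001], [0.003, 0.0, -1.0]]
ft_force: [-1.9, 1.9, 6.4]
grip_width: 0.0133
```

```bash
python3 -c "
from h import *
to([.5128,-.1724,.112])
im=viewer.get_image('wrist')['pixels']; cv2.imwrite('pics/w11.png',im)
L=im[145:290,70:200];R=im[145:290,310:440]
cv2.imwrite('pics/w11c.png',cv2.resize(np.hstack([L,R]),None,fx=3,fy=3,interpolation=cv2.INTER_CUBIC))"
```

```text
t 16.3 p [ 0.5762 -0.201   0.1125] ang -24.81 zax [ 0.0027 -0.0015 -1.    ] F [-1.86  1.93  6.37] M [ 0.257  0.365 -0.002] w 0.0133
slide [-0.0696  0.0006  0.0003]
```

View pics/w11c.png

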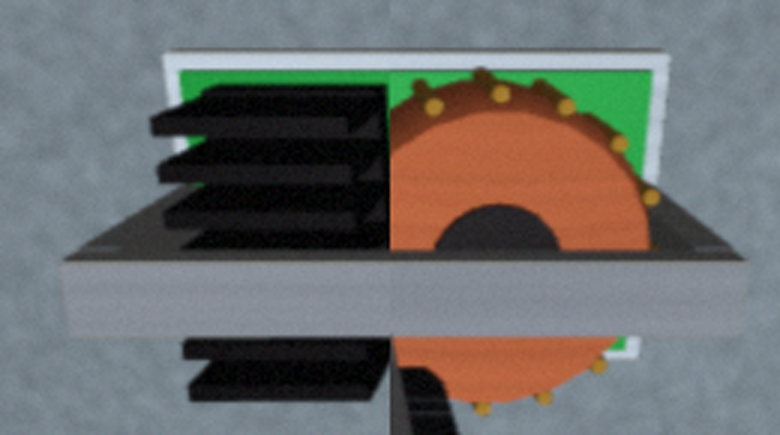

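The handle moved about 13 mm relative to the plate (124.7/403 px against 143/421), so slide is about +0.012. Trial lift.

Request:
jog_arm:
  dr:
    - [0,0,0]
    - [0,0,0]
    - [0,0,0]
    - [0,0,0]
    - [0,0,0]
    - [0,0,0]
    - [0,0,0]
    - [0,0,0]
    - [0,0,0]
    - [0,0,0]
  slide:
    - [0,0,-0.001]
    - [0,0,-0.002]
    - [0,0,-0.002]
    - [0,0,-0.002]
    - [0,0,-0.002]
    - [0,0,-0.002]
    - [0,0,-0.002]
    - [0,0,-0.001]
    - [0,0,0]
    - [0,0,0]
  gripper: [-1,-1,-1,-1,-1,-1,-1,-1,-1,-1]

```text
time_s: 17.35
position: [0.5754, -0.2006, 0.125]
tool_rot: [[0.908, -0.42, -0.0], [-0.42, -0.908, 0.0], [-0.0, -0.0, -1.0]]
ft_force: [-0.6, 0.7, -9.4]
grip_width: 0.0133
```

```bash
cat > look.py <<'E'
from h import *
import sys
n=sys.argv[1]; u=int(sys.argv[2])
to([.5128,-.1724,.112])
im=viewer.get_image('wrist')['pixels']; cv2.imwrite(f'pics/{n}.png',im)
L=im[145:290,u:u+130];R=im[145:290,u+240:u+370]
cv2.imwrite(f'pics/{n}c.png',cv2.resize(np.hstack([L,R]),None,fx=3,fy=3,interpolation=cv2.INTER_CUBIC))
E
python3 look.py w12 70
```

```text
t 17.35 p [ 0.5754 -0.2006  0.125 ] ang -24.81 zax [-1.e-04  1.e-04 -1.e+00] F [-0.59  0.72 -9.38] M [-0.02   0.054 -0.011] w 0.0133
slide [-0.0687  0.0007  0.013 ]
```

View pics/w12c.png

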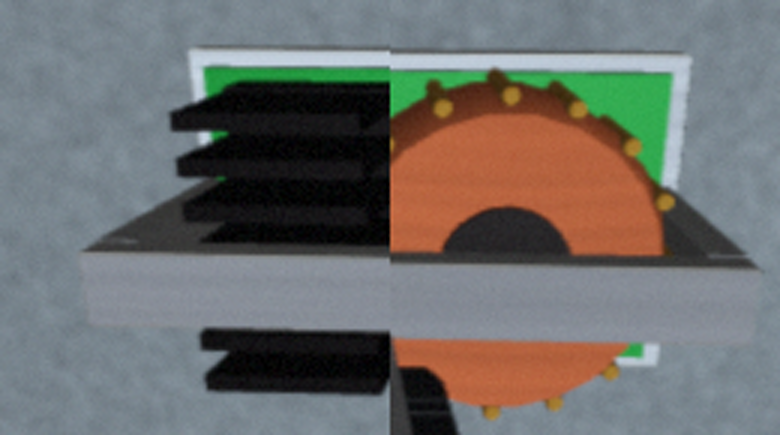

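```bash
python3 -c "
from tilt import *
w12=[(133.3,161),(410.3,163.3),(97.3,229),(433.7,234.7),(100,252.7),(432.3,258.7)]
r=fitall([w9,w10,w12]); print(r.x.round(4),r.cost)"
```

```text
[ 3.75e-02  9.77e-02  7.60e-03  5.00e-03 -7.00e-04  9.00e-04 -1.00e-04
 -8.00e-04 -1.18e-01 -2.00e-04  1.14e-02  4.48e-02 -3.00e-04] 13.957021435189507
```

Free-hanging tilt is +0.045 rad, heat-sink end low, which is about 2.2 mm off balance. I'll set it down, slide 2.5 mm towards the heat sink and lift again.

Request:
jog_arm:
  dr:
    - [0,0,0]
    - [0,0,0]
    - [0,0,0]
    - [0,0,0]
    - [0,0,0]
    - [0,0,0]
    - [0,0,0]
    - [0,0,0]
    - [0,0,0]
    - [0,0,0]
  slide:
    - [0,0,0.001]
    - [0,0,0.002]
    - [0,0,0.002]
    - [0,0,0.002]
    - [0,0,0.002]
    - [0,0,0.002]
    - [0,0,0.0015]
    - [0,0,0.001]
    - [0,0,0.0005]
    - [0,0,0]
  gripper: [-1,-1,-1,-1,-1,-1,-1,-1,-1,-1]

```text
time_s: 18.45
position: [0.5759, -0.2009, 0.1125]
tool_rot: [[0.908, -0.42, 0.002], [-0.42, -0.908, -0.001], [0.003, 0.0, -1.0]]
ft_force: [-2.0, 2.1, 6.0]
grip_width: 0.013
```

```bash
python3 look.py w13 70
```

```text
t 18.45 p [ 0.5759 -0.2009  0.1125] ang -24.81 zax [ 0.0022 -0.0013 -1.    ] F [-1.99  2.09  5.95] M [0.254 0.466 0.038] w 0.013
slide [-0.0692  0.0006  0.0003]
```

Request:
jog_arm:
  dr:
    - [0,0,0]
    - [0,0,0]
    - [0,0,0]
    - [0,0,0]
    - [0,0,0]
    - [0,0,0]
    - [0,0,0]
    - [0,0,0]
    - [0,0,0]
    - [0,0,0]
  slide:
    - [-0.0004,0,0]
    - [-0.0004,0,0]
    - [-0.0004,0,0]
    - [-0.0004,0,0]
    - [-0.0004,0,0]
    - [-0.0004,0,0]
    - [-0.0002,0,0]
    - [0,0,0]
    - [0,0,0]
    - [0,0,0]
  gripper: [-1,-1,-1,-1,-1,-1,-1,-1,-1,-1]

```text
time_s: 19.5
position: [0.5746, -0.2003, 0.1125]
tool_rot: [[0.908, -0.42, 0.005], [-0.42, -0.908, -0.002], [0.006, 0.0, -1.0]]
ft_force: [3.3, 0.5, 5.3]
grip_width: 0.0136
```

```bash
python3 look.py w14 70
```

```text
t 19.5 p [ 0.5746 -0.2003  0.1125] ang -24.81 zax [ 0.005  -0.0025 -1.    ] F [3.34 0.52 5.3 ] M [-0.094 -0.594 -0.01 ] w 0.0136
slide [-0.0678  0.0006  0.0001]
```

View pics/w13c.png

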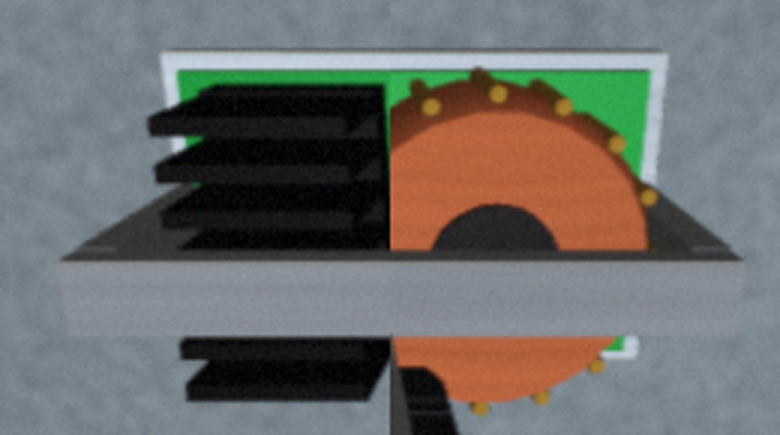

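View pics/w14c.png

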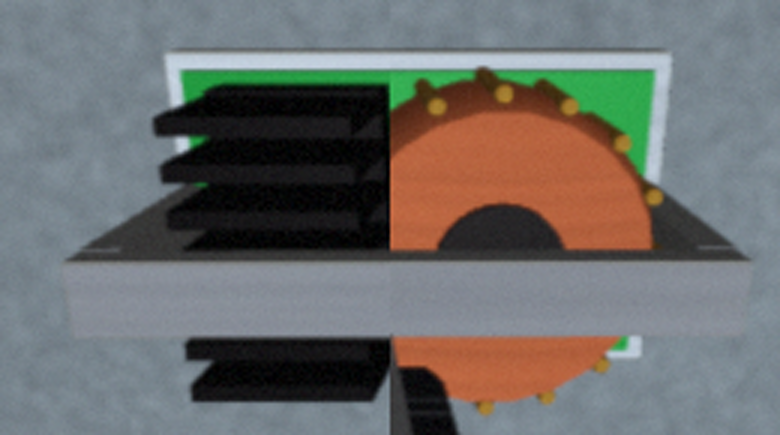

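Request:
jog_arm:
  dr:
    - [0,0,0]
    - [0,0,0]
    - [0,0,0]
    - [0,0,0]
    - [0,0,0]
    - [0,0,0]
    - [0,0,0]
    - [0,0,0]
    - [0,0,0]
    - [0,0,0]
  slide:
    - [-0.0004,0,0]
    - [-0.0004,0,0]
    - [-0.0004,0,0]
    - [-0.0003,0,0]
    - [0,0,0]
    - [0,0,0]
    - [0,0,0]
    - [0,0,0]
    - [0,0,0]
    - [0,0,0]
  gripper: [-1,-1,-1,-1,-1,-1,-1,-1,-1,-1]

```text
time_s: 20.55
position: [0.5732, -0.1996, 0.1125]
tool_rot: [[0.908, -0.42, 0.005], [-0.42, -0.908, -0.002], [0.006, 0.0, -1.0]]
ft_force: [3.6, -0.1, 6.0]
grip_width: 0.0131
```

Request:
jog_arm:
  dr:
    - [0,0,0]
    - [0,0,0]
    - [0,0,0]
    - [0,0,0]
    - [0,0,0]
    - [0,0,0]
    - [0,0,0]
    - [0,0,0]
    - [0,0,0]
    - [0,0,0]
  slide:
    - [0,0,-0.001]
    - [0,0,-0.002]
    - [0,0,-0.002]
    - [0,0,-0.002]
    - [0,0,-0.002]
    - [0,0,-0.002]
    - [0,0,-0.002]
    - [0,0,-0.001]
    - [0,0,0]
    - [0,0,0]
  gripper: [-1,-1,-1,-1,-1,-1,-1,-1,-1,-1]

```text
time_s: 21.55
position: [0.5717, -0.1989, 0.125]
tool_rot: [[0.908, -0.42, -0.0], [-0.42, -0.908, 0.0], [-0.0, 0.0, -1.0]]
ft_force: [-0.5, -0.0, -9.7]
grip_width: 0.0134
```

```bash
python3 look.py w15 70; python3 -c "
from h import *
d=viewer.get_image('side'); crop(d,240,130,340,210,7,'pics/s15.png')"
```

```text
t 21.55 p [ 0.5717 -0.1989  0.125 ] ang -24.81 zax [-1.e-04  1.e-04 -1.e+00] F [-0.48 -0.04 -9.65] M [-0.031 -0.032  0.047] w 0.0134
slide [-0.0645  0.0006  0.013 ]
```

View pics/w15c.png

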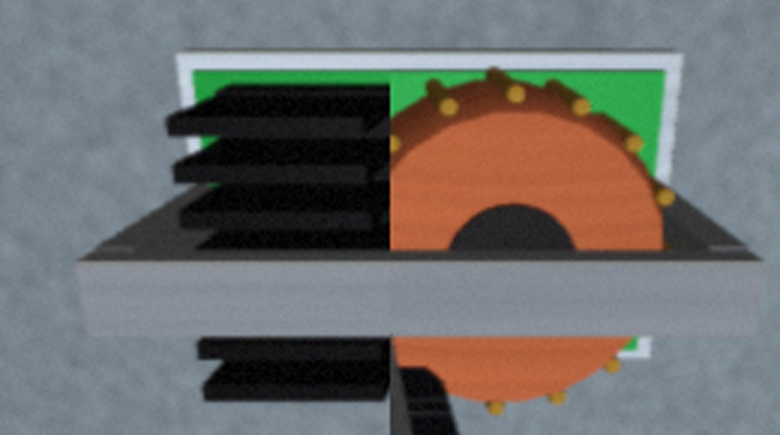

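View pics/s15.png

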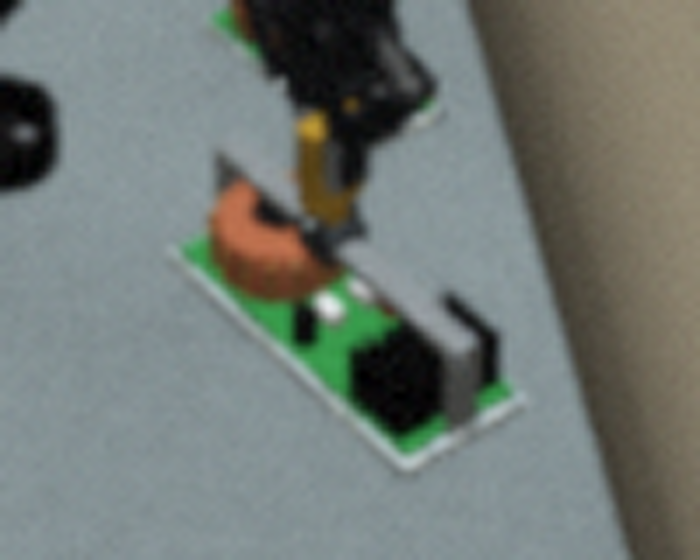

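The module now hangs level: both rail ends sit at row 261 and the plate corners at 50/52. Free load is 9.6 N and slide is about +0.009. Raising 55 mm, then carrying smoothly to the tray.

Request:
jog_arm:
  dr:
    - [0,0,0]
    - [0,0,0]
    - [0,0,0]
    - [0,0,0]
    - [0,0,0]
    - [0,0,0]
    - [0,0,0]
    - [0,0,0]
    - [0,0,0]
    - [0,0,0]
  slide:
    - [0,0,-0.003]
    - [0,0,-0.006]
    - [0,0,-0.008]
    - [0,0,-0.008]
    - [0,0,-0.008]
    - [0,0,-0.008]
    - [0,0,-0.007]
    - [0,0,-0.005]
    - [0,0,-0.002]
    - [0,0,0]
  gripper: [-1,-1,-1,-1,-1,-1,-1,-1,-1,-1]

```text
time_s: 22.65
position: [0.5717, -0.1989, 0.1802]
tool_rot: [[0.908, -0.42, 0.0], [-0.42, -0.908, -0.0], [0.0, 0.0, -1.0]]
ft_force: [0.6, 0.2, -8.9]
grip_width: 0.0135
```

```bash
python3 look.py w16 70; python3 -c "
from h import *
d=viewer.get_image('side'); cv2.imwrite('pics/s16.png',d['pixels'])"
```

```text
t 22.65 p [ 0.5717 -0.1989  0.1802] ang -24.81 zax [ 2.e-04 -1.e-04 -1.e+00] F [ 0.59  0.16 -8.93] M [-0.018 -0.002  0.001] w 0.0135
slide [-0.0646  0.0006  0.0682]
```

View pics/w16.png

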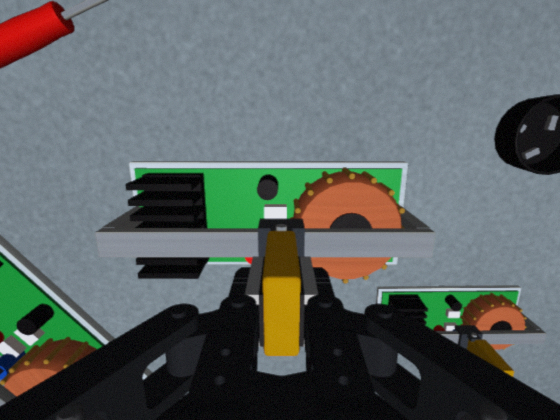

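View pics/s16.png

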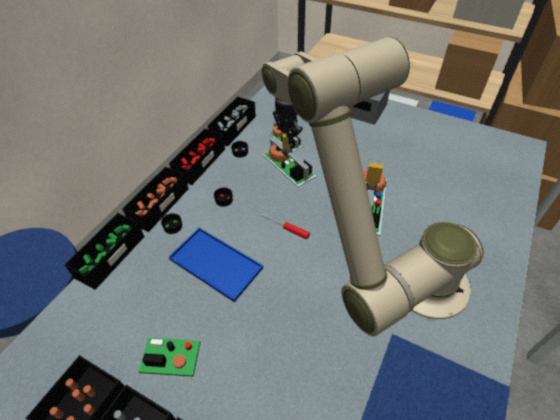

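Level and clear of the bench. Carrying.

Request:
jog_arm:
  dr:
    - [0,0,0]
    - [0,0,0]
    - [0,0,0]
    - [0,0,0]
    - [0,0,0]
    - [0,0,0]
    - [0,0,0]
    - [0,0,0]
    - [0,0,0]
    - [0,0,0]
  slide:
    - [-0.0007,-0.002,0]
    - [-0.0015,-0.004,0]
    - [-0.0022,-0.006,0]
    - [-0.003,-0.008,0]
    - [-0.0037,-0.01,0]
    - [-0.0045,-0.012,0]
    - [-0.0052,-0.014,0]
    - [-0.006,-0.016,0]
    - [-0.0067,-0.018,0]
    - [-0.0067,-0.018,0]
  gripper: [-1,-1,-1,-1,-1,-1,-1,-1,-1,-1]

```text
time_s: 23.75
position: [0.5805, -0.0821, 0.1801]
tool_rot: [[0.908, -0.419, 0.0], [-0.419, -0.908, 0.0], [-0.0, -0.0, -1.0]]
ft_force: [0.7, -0.5, -8.1]
grip_width: 0.0133
```

Request:
jog_arm:
  dr:
    - [0,0,0]
    - [0,0,0]
    - [0,0,0]
    - [0,0,0]
    - [0,0,0]
    - [0,0,0]
    - [0,0,0]
    - [0,0,0]
    - [0,0,0]
    - [0,0,0]
  slide:
    - [-0.0067,-0.018,0]
    - [-0.0067,-0.018,0]
    - [-0.0067,-0.018,0]
    - [-0.0067,-0.018,0]
    - [-0.0067,-0.018,0]
    - [-0.0067,-0.018,0]
    - [-0.0067,-0.018,0]
    - [-0.0067,-0.018,0]
    - [-0.0067,-0.018,0]
    - [-0.0067,-0.018,0]
  gripper: [-1,-1,-1,-1,-1,-1,-1,-1,-1,-1]

```text
time_s: 24.75
position: [0.5949, 0.1095, 0.18]
tool_rot: [[0.908, -0.419, -0.0], [-0.419, -0.908, 0.0], [-0.0, -0.0, -1.0]]
ft_force: [-0.4, 0.6, -8.8]
grip_width: 0.0132
```

Request:
jog_arm:
  dr:
    - [0,0,0]
    - [0,0,0]
    - [0,0,0]
    - [0,0,0]
    - [0,0,0]
    - [0,0,0]
    - [0,0,0]
    - [0,0,0]
    - [0,0,0]
    - [0,0,0]
  slide:
    - [-0.0067,-0.018,0]
    - [-0.0067,-0.018,0]
    - [-0.006,-0.016,0]
    - [-0.0052,-0.014,0]
    - [-0.0045,-0.012,0]
    - [-0.0037,-0.01,0]
    - [-0.003,-0.008,0]
    - [-0.0022,-0.006,0]
    - [-0.0015,-0.004,0]
    - [-0.0007,-0.002,0]
  gripper: [-1,-1,-1,-1,-1,-1,-1,-1,-1,-1]

```text
time_s: 25.75
position: [0.6041, 0.2225, 0.18]
tool_rot: [[0.908, -0.42, -0.0], [-0.42, -0.908, -0.0], [-0.0, 0.0, -1.0]]
ft_force: [-0.5, 0.0, -9.0]
grip_width: 0.0128
```

Request:
jog_arm:
  dr:
    - [0,0,-0.01]
    - [0,0,-0.025]
    - [0,0,-0.035]
    - [0,0,-0.045]
    - [0,0,-0.05]
    - [0,0,-0.05]
    - [0,0,-0.042]
    - [0,0,-0.03]
    - [0,0,-0.018]
    - [0,0,-0.007]
  slide:
    - [0,0,0]
    - [0,0,0]
    - [0,0,0]
    - [0,0,0]
    - [0,0,0]
    - [0,0,0]
    - [0,0,0]
    - [0,0,0]
    - [0,0,0]
    - [0,0,0]
  gripper: [-1,-1,-1,-1,-1,-1,-1,-1,-1,-1]

```text
time_s: 26.75
position: [0.6041, 0.2222, 0.18]
tool_rot: [[0.993, -0.12, -0.0], [-0.12, -0.993, 0.0], [-0.0, 0.0, -1.0]]
ft_force: [-0.1, -0.6, -8.7]
grip_width: 0.013
```

```bash
python3 -c "
from h import *
to([.6043,.2290,.1802])
for n in('wrist','side','top'):
  d=viewer.get_image(n); cv2.imwrite(f'pics/{n}17.png',d['pixels'])"
```

```text
t 26.75 p [0.6041 0.2222 0.18  ] ang -6.9 zax [-0.  0. -1.] F [-0.08 -0.58 -8.73] M [ 0.008 -0.03   0.053] w 0.013
slide [-0.0006 -0.0067 -0.0002]
```

View pics/wrist17.png

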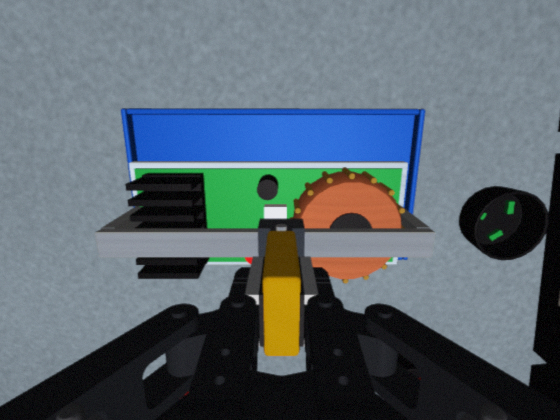

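View pics/side17.png

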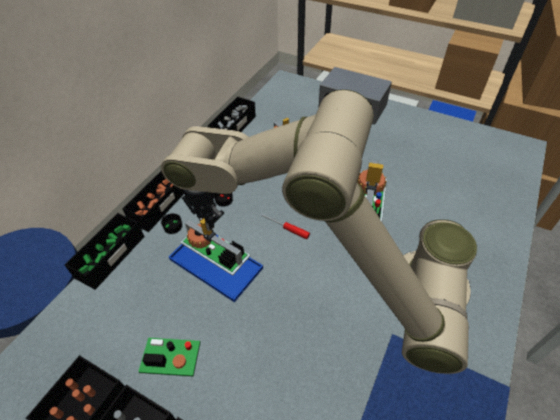

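```bash
python3 -c "
from h import *
d=viewer.get_image('wrist')
th=np.radians(-6.95);a=np.array([np.cos(th),np.sin(th),0]);y=np.array([-a[1],a[0],0]);c=np.array([.5951,.2301,.018])
print([proj(d,c+i*.13*a+y*j*.07).round(1) for j in(1,-1) for i in(-1,1)])
crop(d,100,90,440,270,2,'pics/w18.png')"
```

```text
[array([116.6, 109.7]), array([422.5, 109.7]), array([137.1, 260.9]), array([404.9, 260.9])]
```

Request:
jog_arm:
  dr:
    - [0,0,0]
    - [0,0,0]
    - [0,0,0]
    - [0,0,0]
    - [0,0,0]
    - [0,0,0]
    - [0,0,0]
    - [0,0,0]
    - [0,0,0]
    - [0,0,0]
  slide:
    - [0,-0.001,0]
    - [0,-0.002,0]
    - [0,-0.002,0]
    - [0,-0.001,0.001]
    - [0,-0.0007,0.003]
    - [0,0,0.005]
    - [0,0,0.006]
    - [0,0,0.006]
    - [0,0,0.005]
    - [0,0,0.004]
  gripper: [-1,-1,-1,-1,-1,-1,-1,-1,-1,-1]

```text
time_s: 27.95
position: [0.6048, 0.229, 0.1493]
tool_rot: [[0.993, -0.121, -0.001], [-0.121, -0.993, -0.0], [-0.001, 0.0, -1.0]]
ft_force: [0.4, -0.3, -9.0]
grip_width: 0.0132
```

```bash
python3 -c "
from h import *
to([.6043,.2290,.1175])
for n in('wrist','side'):
  d=viewer.get_image(n); cv2.imwrite(f'pics/{n}19.png',d['pixels'])"
```

```text
t 27.95 p [0.6048 0.229  0.1493] ang -6.93 zax [-6.e-04 -1.e-04 -1.e+00] F [ 0.4  -0.29 -9.04] M [ 0.036 -0.003 -0.017] w 0.0132
slide [-0.0004  0.      0.0318]
```

View pics/wrist19.png

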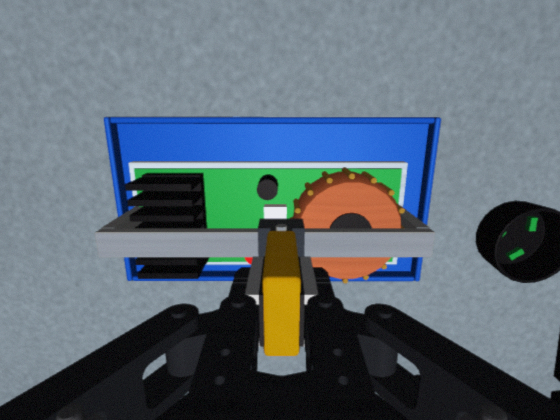

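The module (130–408) is centred in the tray (105–440) and level. Lowering gently.

Request:
jog_arm:
  dr:
    - [0,0,0]
    - [0,0,0]
    - [0,0,0]
    - [0,0,0]
    - [0,0,0]
    - [0,0,0]
    - [0,0,0]
    - [0,0,0]
    - [0,0,0]
    - [0,0,0]
  slide:
    - [0,0,0.004]
    - [0,0,0.004]
    - [0,0,0.004]
    - [0,0,0.004]
    - [0,0,0.003]
    - [0,0,0.003]
    - [0,0,0.002]
    - [0,0,0.002]
    - [0,0,0.001]
    - [0,0,0.001]
  gripper: [-1,-1,-1,-1,-1,-1,-1,-1,-1,-1]

```text
time_s: 29.05
position: [0.6049, 0.229, 0.1221]
tool_rot: [[0.993, -0.121, 0.0], [-0.121, -0.993, 0.0], [0.0, -0.0, -1.0]]
ft_force: [-0.4, 0.5, -8.2]
grip_width: 0.0134
```

Request:
jog_arm:
  dr:
    - [0,0,0]
    - [0,0,0]
    - [0,0,0]
    - [0,0,0]
    - [0,0,0]
    - [0,0,0]
    - [0,0,0]
    - [0,0,0]
    - [0,0,0]
    - [0,0,0]
  slide:
    - [0,0,0.0005]
    - [0,0,0.0005]
    - [0,0,0.0005]
    - [0,0,0.0005]
    - [0,0,0.0005]
    - [0,0,0.0005]
    - [0,0,0.0005]
    - [0,0,0]
    - [0,0,0]
    - [0,0,0]
  gripper: [-1,-1,-1,-1,-1,-1,-1,-1,-1,-1]

```text
time_s: 30.05
position: [0.6049, 0.229, 0.1185]
tool_rot: [[0.993, -0.121, 0.0], [-0.121, -0.993, 0.0], [0.0, -0.0, -1.0]]
ft_force: [-0.3, 0.5, -10.2]
grip_width: 0.0134
```

```bash
python3 -c "
from h import *
to([.6043,.2290,.1175])
for n in('wrist',):
  d=viewer.get_image(n); cv2.imwrite(f'pics/{n}20.png',d['pixels'])"
```

```text
t 30.05 p [0.6049 0.229  0.1185] ang -6.93 zax [ 1.e-04  0.e+00 -1.e+00] F [ -0.33   0.47 -10.2 ] M [-0.008  0.01  -0.039] w 0.0134
slide [-0.0006  0.0001  0.001 ]
```

View pics/wrist20.png

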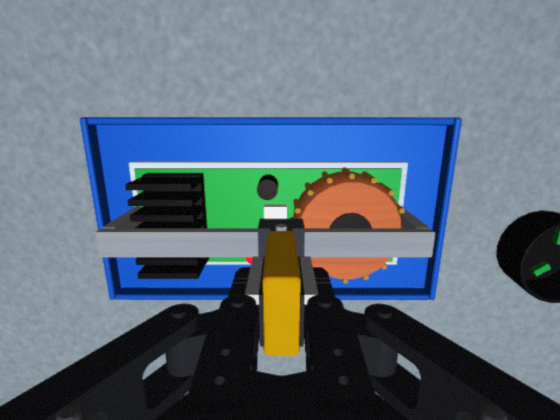

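Still hanging, at -10 N. Lowering the last millimetres until contact.

Request:
jog_arm:
  dr:
    - [0,0,0]
    - [0,0,0]
    - [0,0,0]
    - [0,0,0]
    - [0,0,0]
    - [0,0,0]
    - [0,0,0]
    - [0,0,0]
    - [0,0,0]
    - [0,0,0]
  slide:
    - [0,0,0.0004]
    - [0,0,0.0004]
    - [0,0,0.0004]
    - [0,0,0.0004]
    - [0,0,0.0003]
    - [0,0,0]
    - [0,0,0]
    - [0,0,0]
    - [0,0,0]
    - [0,0,0]
  gripper: [-1,-1,-1,-1,-1,-1,-1,-1,-1,-1]

```text
time_s: 31.1
position: [0.6053, 0.229, 0.1175]
tool_rot: [[0.993, -0.121, 0.002], [-0.121, -0.993, 0.0], [0.002, -0.0, -1.0]]
ft_force: [-3.2, -1.2, 6.3]
grip_width: 0.0136
```

Request:
jog_arm:
  dr:
    - [0,0,0]
    - [0,0,0]
    - [0,0,0]
    - [0,0,0]
    - [0,0,0]
    - [0,0,0]
    - [0,0,0]
    - [0,0,0]
    - [0,0,0]
    - [0,0,0]
  slide:
    - [0,0,-0.0003]
    - [0,0,-0.0003]
    - [0,0,0]
    - [0,0,0]
    - [0,0,0]
    - [0,0,0]
    - [0,0,0]
    - [0,0,0]
    - [0,0,0]
    - [0,0,0]
  gripper: [-1,-1,-0.6,-0.4,-0.2,0,0.2,0.4,0.5,0.5]
  force: 20

```text
time_s: 32.1
position: [0.6049, 0.229, 0.1172]
tool_rot: [[0.993, -0.121, 0.0], [-0.121, -0.993, 0.0], [0.0, -0.0, -1.0]]
ft_force: [-0.6, 0.7, 0.4]
grip_width: 0.064
```

```bash
python3 -c "
from h import *
to([.6043,.2290,.1175])
for n in('wrist','side'):
  d=viewer.get_image(n); cv2.imwrite(f'pics/{n}21.png',d['pixels'])"
```

```text
t 32.1 p [0.6049 0.229  0.1172] ang -6.93 zax [ 1.e-04  0.e+00 -1.e+00] F [-0.64  0.7   0.39] M [-0.022  0.029 -0.029] w 0.064
slide [-0.0006  0.0001 -0.0003]
```

View pics/wrist21.png

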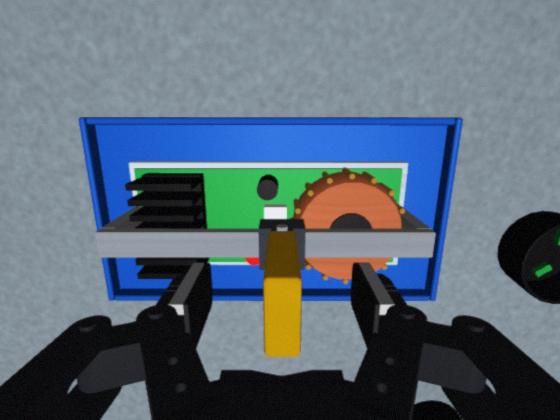

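Released, and the handle stands clear between the open fingers. Retracting upward.

Request:
jog_arm:
  dr:
    - [0,0,0]
    - [0,0,0]
    - [0,0,0]
    - [0,0,0]
    - [0,0,0]
    - [0,0,0]
    - [0,0,0]
    - [0,0,0]
    - [0,0,0]
    - [0,0,0]
  slide:
    - [0,0,-0.003]
    - [0,0,-0.006]
    - [0,0,-0.01]
    - [0,0,-0.015]
    - [0,0,-0.02]
    - [0,0,-0.02]
    - [0,0,-0.02]
    - [0,0,-0.015]
    - [0,0,-0.01]
    - [0,0,-0.005]
  gripper: [0.5,0.5,0.5,0.5,0.5,0.5,0.5,0.5,0.5,0.5]

```text
time_s: 33.2
position: [0.605, 0.2291, 0.2426]
tool_rot: [[0.993, -0.121, 0.002], [-0.121, -0.993, 0.0], [0.002, -0.001, -1.0]]
ft_force: [0.6, 0.0, -0.7]
grip_width: 0.0643
```

Request:
jog_arm:
  dr:
    - [0,0,0]
    - [0,0,0]
    - [0,0,0]
    - [0,0,0]
    - [0,0,0]
    - [0,0,0]
    - [0,0,0]
    - [0,0,0]
    - [0,0,0]
    - [0,0,0]
  slide:
    - [-0.01,0,0]
    - [-0.015,0,0]
    - [-0.02,0,0]
    - [-0.02,0,0]
    - [-0.02,0,0]
    - [-0.02,0,0]
    - [-0.02,0,0]
    - [-0.015,0,0]
    - [-0.01,0,0]
    - [0,0,0]
  gripper: [0.5,0.5,0.5,0.5,0.5,0.5,0.5,0.5,0.5,0.5]

```text
time_s: 34.2
position: [0.4551, 0.2473, 0.2413]
tool_rot: [[0.993, -0.12, -0.0], [-0.12, -0.993, -0.0], [-0.0, 0.0, -1.0]]
ft_force: [-0.7, 0.2, -0.0]
grip_width: 0.0643
```

```bash
python3 -c "
from h import *
to([.6043,.2290,.1175])
d=viewer.get_image('top'); cv2.imwrite('pics/top22.png',d['pixels'])
d=viewer.get_image('side'); cv2.imwrite('pics/side22.png',d['pixels']); crop(d,150,190,290,310,5,'pics/side22c.png')"
```

```text
t 34.2 p [0.4551 0.2473 0.2413] ang -6.89 zax [-4.e-04 -1.e-04 -1.e+00] F [-0.71  0.25 -0.04] M [ 0.029 -0.018 -0.1  ] w 0.0643
slide [0.1503 0.0003 0.1238]
```

View pics/top22.png

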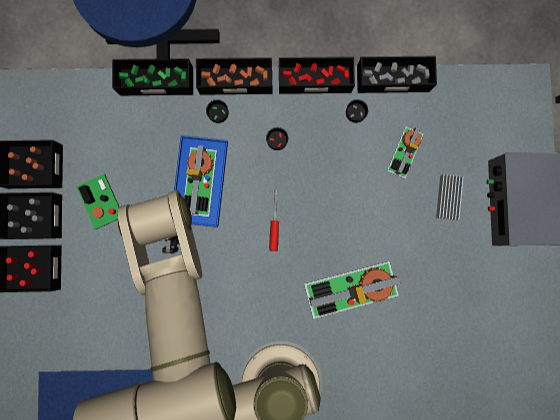

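View pics/side22.png

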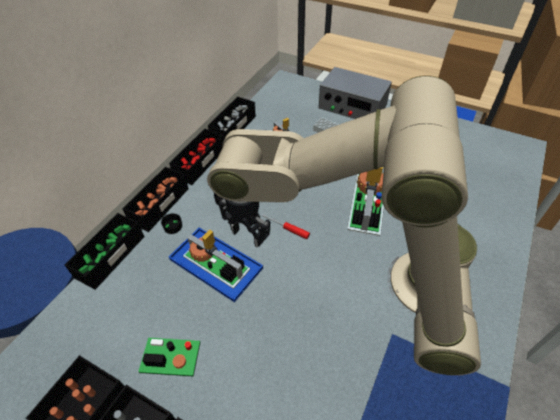

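View pics/side22c.png

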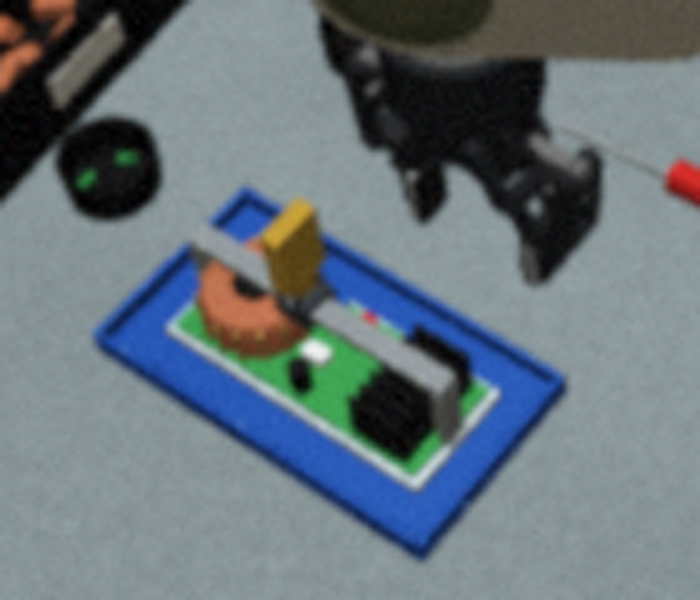

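The module lies flat inside the tray walls, the robot is clear, and the bystanders are at the same pixels as at the start. Handing in.

```bash
python3 -c "
from rig import env
print(env.close_job())"
```

```text
the job is handed in; nothing more can be done
None
```

The middle-sized module is in the blue tray, flat on its floor. I handed the job in at about 34 s of the 64 s allowed.

- **Balancing:** Four trial lifts of 7–13 mm were needed.
  - The first three, with the handle at about -45, -6 and -1 mm, left the toroid end low.
  - The handle at about +11 mm left the heat-sink end low, by 0.045 rad.
  - At about +9 mm the module hung level.
- **Carry and placing:** I raised it about 55 mm more, carried it level, turned it to the tray's direction and lowered it until it touched, pressing about 6 N. I then eased off, released it and drew back.
- **Setback:** Before the third trial the module was not fully set down, so that slide dragged it about 13 mm along the bench. I saw it in the wrist picture and pressed it fully down before the later slides. Nothing else was touched.
- **Last checks:** The pictures show the module inside the tray walls, flat and roughly centred. The gripper is open and clear, with about 0 N on the wrist. By eye, the screwdriver, tub, board, spare sink and the other two modules are where they started. No check failed.

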